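# Reset the tripped dust-extractor switch

### The job

One of the two switch boxes on the bench has tripped: its lever stands about upright, halfway, while the other's is on, leaning to the cable-gland end. Reset it as such switches want: push its lever towards the blank end, through the stiff last bit until it is firmly against its stop (fully off), then push it the other way fully on. Push it only, don't squeeze or force it (more than 22 N on the lever breaks it, and it won't go on until it has really been reset), leave the other lever on and the things round about where they are.

Things in the scene. Friction and masses are not known exactly. Their poses are not given: they have to be found in the camera images.
- switch_a: The tripped switch, may stand left or right of its twin: grey trip-switch box bolted to the bench, 112 x 70 mm, its top 86 mm above the bench, on a 150 x 94 x 18 mm plywood board; origin at the centre of its underside, z up, x along its length from the blank end (off end, nearer the robot) to the end with the short round cable gland (on end). A lever stands out of the slot in its top.
- lever_tip_a (a point): Middle of the free end of the tripped switch's lever, 90 mm from its pivot. The lever is a flat black ribbed paddle 34 mm wide (along the pivot), 12 mm thick, from 38 to 90 mm out from the pivot.
- pivot_a (a point): Pivot of the tripped lever, 80 mm above the bench over the middle of the box, axis along the box's y. Towards off the lever runs freely (1 to 2 N of push 60 mm above the pivot), then takes 8 to 10 N for some 0.07 rad, then meets a firm stop: only when pushed hard up to that stop, the push climbing past 14 N, is it reset. More than 22 N on the lever breaks it.
- lever_a (a joint): Angle of the tripped lever, rad; 0 upright, positive leaning to the gland (on stop +0.60), negative to the blank end. Starts -0.05 to 0.10, stays where it is left. While tripped a bolt blocks it at about +0.15. The stiff part towards off begins somewhere from -0.15 to -0.50 and the firm stop follows 0.07 later: this differs from switch to switch and cannot be seen.
- switch_b: The other switch, not tripped: grey trip-switch box bolted to the bench, 112 x 70 mm, its top 86 mm above the bench, on a 150 x 94 x 18 mm plywood board; origin at the centre of its underside, z up, x along its length from the blank end (off end, nearer the robot) to the end with the short round cable gland (on end). A lever stands out of the slot in its top.
- lever_b (a joint): Angle of the other switch's like lever, rad, same sense; starts on, 0.57 to 0.60, to be left so.
- chalk_b: pale lump of chalk, 43 x 43 x 24 mm, lying before the blank end of the tripped switch; origin at the centre of its underside; leave alone
- stone_b: lump of matrix rock, 44 x 60 x 46 mm, lying before the blank end of the other switch; origin at the centre of its underside; leave alone
- vial_2: specimen vial with blue cap, 32 mm across, 64 mm high, standing behind the switches; origin at the centre of its underside; leave alone

How it is judged:
By the outcome, as a careful person would: the job done as asked, in the order asked, and still so for the second after the job is handed in, with the robot touching nothing.
It also fails if it takes over 43 s, if anything falls off the work surface, if the arm or the gripper's body presses on something with over 40 N, if the wrist force passes 120 N, or if a joint passes its speed limit or range.

### The arm

A 7-joint arm with a two-finger parallel gripper is mounted at the origin on a cart in front of the work surface, level with it; the furniture and walls round the work are solid. World frame = base frame: x ahead of the robot, y to its left, z up, the work surface at z = 0. Lengths are in m, angles in rad, forces in N, time in s.
With the tool pointing down it reaches from about 0.4 to 0.875 m from the base axis. Payload 19.3 kg.
Tool frame: the origin (TCP) lies at the very end of the fingers, on their centre line; the grasp point (between the pads) lies 19 mm behind it; x points along the fingers, y is the direction in which the jaws open and shut, and the axes are right-handed (so a half turn about x gives the same grasp; the last joint's range is limited). The gripper opens to 85 mm and grips with 20 to 120 N. Pads are 22 mm wide; open, the fingers measure 114 mm over their backs; the gripper's body (76 mm by 85 mm) begins 54 mm behind the grasp point. The pads swing forward as they close: fully open they stand 13 mm farther back than shut.
Start: joints at [-1.323, 0.521, -0.036, 1.599, 0.021, 1.021, -0.113], TCP at [0.195, 0.594, 0.231] pointing down, gripper open.
Joint ranges: [-2.91, 2.91], [-0.3, 2.13], [-1.5, 1.42], [0.17, 2.43], [-1.26, 4.41], [0.16, 1.93], [-2.52, 2.52]. Speed limits (rad/s): [1.89, 1.89, 2.39, 2.39, 3.01, 3.01, 3.01].

### API

Orientations are given as [roll, pitch, yaw] about the fixed x, y, z axes, in that order (R = Rz(yaw) Ry(pitch) Rx(roll)).
In Python, from workcell import bot, grab_frame, job_done gives the robot as it stands.
- The arm moves only by the shell command python3 -m pendant 'ROWS' [OPENING] [FORCE]. ROWS is JSON, a list of rows, each a list of 4 numbers: the shift along the tool's x, y, z in mm, then the turn about the tool's x in degrees. A call has 1 to 12 rows; each row shifts and turns the commanded pose from where the row before left it, along the tool's axes as they then stand; what a row does not reach is not made up. A row lasts 1/8 s, in which the tool goes at most 62.5 mm and 10.7 degrees, less where a joint would pass 70% of its speed; a pose out of reach is approached as far as the arm can. A call is refused whole if a number of a shift passes 62.5 or a number of a turn 10.7, either way. A call with a gripper value outside its range is refused whole. OPENING is the opening, from -1 (shut) to 1 (fully open), set as the call begins (- or left out, the last holds). The fingers move at their own pace and stop on an object; FORCE is the grip in N (left out, the last holds). Time passes only in rows, so rows that do not move let the fingers close. It gives the time, the measured TCP pose, the force and the opening at its end, in the units of the state.
- bot.observe(): the state, without advancing time (a new reading comes with each control period).
- grab_frame(name): name is "side" or "top"; returns a dict with "img" (384x512x3 uint8, red, green, blue), "fovy" (degrees; the focal length in pixels is half the picture's height over the tangent of half this angle, whatever the lens; pixels are square), "cx", "cy" (the principal point, pixels), "R" (3x3) and "t" (3): a world point X has camera coordinates R X + t. Camera axes: x right, y down, z forward; pixel columns grow to the right and rows downward; lengths in m; the calibration is good to about 2 mm. A picture is of the moment at which its call begins. There is no depth.
- job_done(): hands the job in, once; it reports no verdict.
The state is a dict: "clock": time; "qpos": joint angles; "qd": joint speeds; "joint_efforts": joint torques, N m; "position": TCP position; "tool_rot": TCP orientation; "force": force on the tool from outside, world axes, zero at the start; "moment": the same for the moment, N m; "grip_width": finger opening in m.
Only numpy, scipy, OpenCV 4.12 (cv2) and the standard library are available. Lean on these libraries where they do the work, as an engineer would, in place of code of your own. Each camera call takes 0.05 s, during which the arm holds its last target.

## Working session

There is one attempt and no reset: what is moved stays moved. The work goes in short steps, Python scripts to look and compute and a shell command to move; the robot and the scene stay as the last step left them, time stands still between calls to the robot, and variables do not carry over. Pictures are saved under pics/ and viewed, and the job is handed in when it is done.

```bash
mkdir -p pics
cat > h.py <<'E'
import numpy as np, cv2
from workcell import bot, grab_frame
def K(f):
    fl=f["img"].shape[0]/2/np.tan(np.radians(f["fovy"])/2); return fl
def proj(f,X):
    c=np.array(f["R"])@np.array(X)+np.array(f["t"]); fl=K(f)
    return f["cx"]+fl*c[0]/c[2], f["cy"]+fl*c[1]/c[2]
def ray(f,u,v):
    R=np.array(f["R"]);d=R.T@np.array([(u-f["cx"])/K(f),(v-f["cy"])/K(f),1.]);o=-R.T@np.array(f["t"]); return o,d/np.linalg.norm(d)
def plane(f,u,v,z):
    o,d=ray(f,u,v); return o+d*(z-o[2])/d[2]
def tri(f,p,g,q):
    o1,d1=ray(f,*p);o2,d2=ray(g,*q)
    s=np.linalg.lstsq(np.stack([d1,-d2],1),o2-o1,rcond=None)[0]
    a=o1+s[0]*d1;b=o2+s[1]*d2; return (a+b)/2,np.linalg.norm(a-b)
def save(f,n): cv2.imwrite(f"pics/{n}.png",f["img"][:,:,::-1])
E
python3 - <<'E'
from h import *
import pickle
print(bot.observe())
for n in("side","top"):
    f=grab_frame(n);save(f,n+"0");pickle.dump(f,open(n+".pkl","wb"));print(n,f["fovy"],f["cx"],f["cy"],f["R"],f["t"], {k for k in f})
E
```

```text
{'clock': 0.0, 'qpos': array([-1.32320612,  0.5220301 , -0.03633266,  1.59997622,  0.02119725,
        1.02112408, -0.11279687]), 'qd': array([ 6.29646371e-05, -2.65652606e-04, -7.69080782e-04,  2.22520690e-04,
        1.30515761e-04, -1.23051252e-03, -2.80007009e-03]), 'joint_efforts': array([ 6.36725381e-04, -9.27076221e+01,  1.98010750e+00, -3.69946611e+01,
        1.77539798e-02,  7.90776248e-03, -1.52892807e-05]), 'position': array([0.19521989, 0.5933786 , 0.23072704]), 'tool_rot': array([-1.50336781,  1.56964349, -1.8211623 ]), 'force': array([-0.38160101, -0.13759595,  0.05854999]), 'moment': array([-0.01118639, -0.03321193, -0.03343073]), 'grip_width': 0.08524621047287378}
side 44.40661776640335 256.29526401914654 198.44387804672033 [[ 0.95005261 -0.31183475  0.01261457]
 [-0.18954832 -0.60865542 -0.77046091]
 [ 0.24793441  0.72958733 -0.63736242]] [-0.55957313  0.18903393  0.98391422] {'img', 'fovy', 'cx', 'cy', 't', 'R'}
top 46.037856579155125 262.88212028041727 197.60347370507702 [[ 0.00564447 -0.99988869  0.01381139]
 [-0.98226946 -0.00813215 -0.18729809]
 [ 0.18738956 -0.01250931 -0.98220602]] [-0.02883647  0.58183406  1.22773745] {'img', 'fovy', 'cx', 'cy', 't', 'R'}
```

View pics/side0.png

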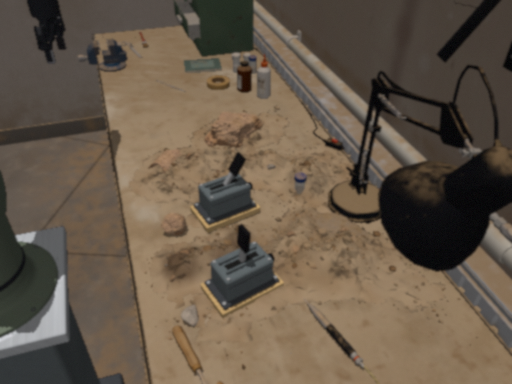

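View pics/top0.png

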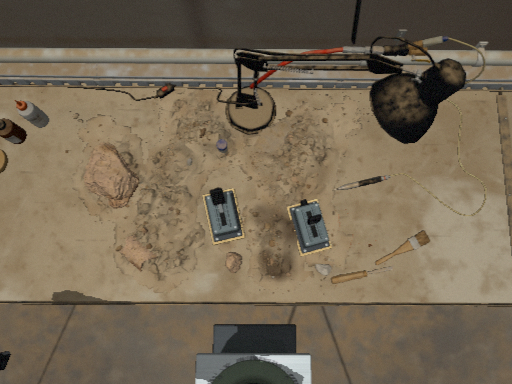

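Run:
```python
from h import *
import pickle
t=pickle.load(open("top.pkl","rb"));s=pickle.load(open("side.pkl","rb"))
a=cv2.resize(t["img"][180:280,190:345],None,fx=5,fy=5,interpolation=cv2.INTER_CUBIC);cv2.imwrite("pics/tz.png",a[:,:,::-1])
a=cv2.resize(s["img"][140:330,160:310],None,fx=3.1,fy=3.1,interpolation=cv2.INTER_CUBIC);cv2.imwrite("pics/sz.png",a[:,:,::-1])
# plywood mask
for n,f,win in(("top",t,(180,280,190,345)),("side",s,(180,330,180,300))):
    hsv=cv2.cvtColor(f["img"],cv2.COLOR_RGB2HSV); print(n,f["img"][win[0]:win[1],win[2]:win[3]].reshape(-1,3).max(0))
for uv in [(289,207),(320,200),(331,246),(301,254)]: print(plane(t,*uv,.018).round(4))
```

```text
top [215 189 179]
side [195 160 140]
[ 0.5619 -0.1015  0.018 ]
[ 0.5834 -0.1924  0.018 ]
[ 0.4493 -0.2216  0.018 ]
[ 0.4259 -0.1351  0.018 ]
```

View pics/tz.png

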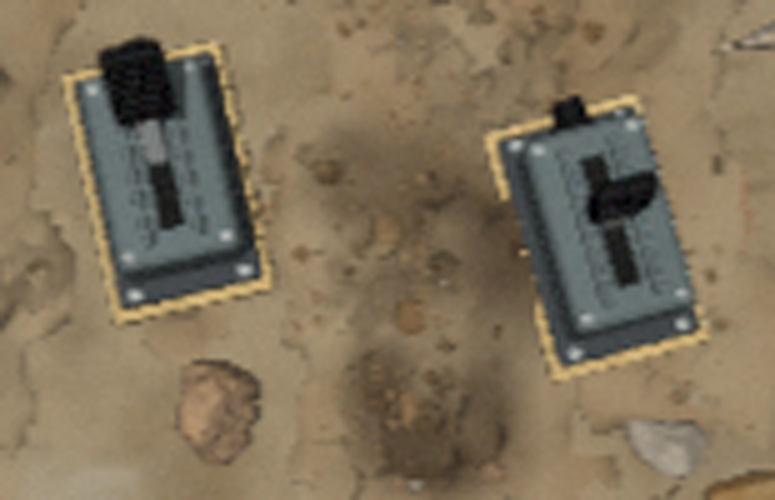

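View pics/sz.png

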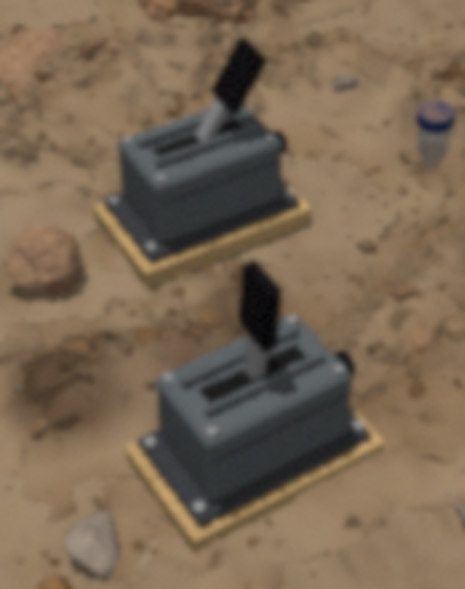

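Run:
```python
from h import *
import pickle
t=pickle.load(open("top.pkl","rb"));s=pickle.load(open("side.pkl","rb"))
T=lambda u,v:((u+.5)/5-.5+190,(v+.5)/5-.5+180)
S=lambda u,v:((u+.5)/3.1-.5+160,(v+.5)/3.1-.5+140)
for nm,cs in (("A",[(487,133),(640,97),(706,336),(558,379)]),("B",[(64,77),(217,42),(271,288),(118,322)])):
    P=[plane(t,*T(*c),.018) for c in cs]
    c=np.mean(P,0); d=(P[0]+P[1]-P[2]-P[3])/2; w=(P[0]-P[1]+P[3]-P[2])/2
    print(nm,c.round(4),np.linalg.norm(d),np.linalg.norm(w),np.arctan2(d[1],d[0]),np.arctan2(w[1],w[0])-np.pi/2)
# A side board corners
P=[plane(s,*S(*c),.018) for c in [(127,450),(196,535),(382,437)]]
print("side",(P[0]+P[2])/2, P)
yaw=np.arctan2(*(P[2]-P[1])[[1,0]]);print(yaw)
# box top A from top view: gray top corners
P=[plane(t,*T(*c),.086) for c in [(525,140),(648,112),(692,300),(578,330)]]
print(np.mean(P,0))
print("slot center top",plane(t,*T(610,220),.086))
# lever tip
for p,q in (((588,205),(243,268)),((655,178),(275,287))):pass
print("tip z=.17 top-view:",plane(t,*T(627,188),.17), "gap", plane(s,*S(262,275),.17))
print(tri(t,T(627,188),s,S(260,274)))
```

```text
A [ 0.5049 -0.1594  0.018 ] 0.1457182223177426 0.09061333356325547 0.2621546543293074 0.26327323619388987
B [0.5345 0.0898 0.018 ] 0.14749194591208217 0.09053230500248095 0.23555221474274304 0.23274650310458767
side [ 0.50528247 -0.15859559  0.018     ] [array([ 0.42182057, -0.13810474,  0.018     ]), array([ 0.4478594 , -0.21885696,  0.018     ]), array([ 0.58874436, -0.17908645,  0.018     ])]
0.2751316241195821
[ 0.50478483 -0.15883809  0.086     ]
slot center top [ 0.50464105 -0.15847579  0.086     ]
tip z=.17 top-view: [ 0.51008694 -0.15721335  0.17      ] gap [ 0.5112391  -0.15664891  0.17      ]
(array([ 0.50986097, -0.15701307,  0.1715468 ]), np.float64(3.1264126497136954e-06))
```

```bash
cat >> h.py <<'E'
from scipy.spatial.transform import Rotation as Ro
PIV=np.array([.505,-.159,.08]);YAW=.265
U=np.array([np.cos(YAW),np.sin(YAW),0]);V=np.array([-U[1],U[0],0])
def st(o=None):
    o=o or bot.observe(); R=Ro.from_euler("xyz",o["tool_rot"]).as_matrix()
    d=o["position"]-PIV; F=o["force"]
    print("t",round(o["clock"],2),"pos",o["position"].round(4),"box u,v,h mm",(d@U*1e3).round(1),(d@V*1e3).round(1),(d[2]*1e3).round(1),"F u,v,z",(F@U).round(2),(F@V).round(2),F[2].round(2))
    print(" tooly dir",R[:,1].round(3),"toolz",R[:,2].round(3),"yaw of y deg",np.degrees(np.arctan2(R[1,1],R[0,1])).round(2),"q",o["qpos"].round(2),"w",round(o["grip_width"],4))
    return o,R
E
python3 -c "
from h import *
st()"
```

```text
t 0.1 pos [0.1952 0.5934 0.2308] box u,v,h mm -101.9 807.3 150.8 F u,v,z -0.82 -0.39 -0.37
 tooly dir [ 0.312  0.95  -0.001] toolz [ 0.95  -0.312  0.   ] yaw of y deg 71.79 q [-1.32  0.52 -0.04  1.6   0.02  1.02 -0.11] w 0.0854
```

```bash
python3 -m pendant '[[0,0,0,-8.35],[0,0,0,-8.35],[0,0,0,-8.35],[0,0,0,-8.35],[0,-40,35,0],[0,-40,35,0],[0,-40,35,0],[0,-40,35,0],[0,-50,0,0],[0,-50,0,0],[0,-50,0,0],[0,-50,0,0]]' -1; python3 -c "
from h import *
st()"
```

```text
clock: 1.6
position: [0.4249, 0.2812, 0.2311]
tool_rot: [-2.523, 1.57, -2.258]
force: [0.9, 0.5, 0.5]
grip_width: -0.0002
t 1.6 pos [0.4249 0.2812 0.2311] box u,v,h mm 38.0 445.8 151.1 F u,v,z 1.02 0.22 0.5
 tooly dir [-0.262  0.965 -0.   ] toolz [ 0.965  0.262 -0.   ] yaw of y deg 105.19 q [-0.61  0.34 -0.12  1.9   0.05  0.91  1.09] w -0.0002
```

```bash
python3 -m pendant '[[0,-50,0,0],[0,-55,0,0],[0,-55,0,0],[0,-55,0,0],[0,-55,0,0],[0,-55,0,0],[0,-55,0,0],[0,-45,0,0],[0,-20,2,0],[0,0,0,0]]'
python3 - <<'E'
from h import *
import pickle
st()
for n in("side","top"):
    f=grab_frame(n)
    if n=="side": a=cv2.resize(f["img"][140:330,160:310],None,fx=3.1,fy=3.1,interpolation=cv2.INTER_CUBIC)
    else: a=cv2.resize(f["img"][170:280,240:380],None,fx=5,fy=5,interpolation=cv2.INTER_CUBIC)
    cv2.imwrite(f"pics/{n}1.png",a[:,:,::-1])
E
```

```text
clock: 2.85
position: [0.5433, -0.1467, 0.2309]
tool_rot: [2.845, 1.57, 3.108]
force: [-0.3, -0.1, 1.2]
grip_width: -0.0001
t 2.85 pos [ 0.5433 -0.1467  0.2309] box u,v,h mm 40.2 1.9 150.9 F u,v,z -0.33 0.0 1.23
 tooly dir [-0.261  0.965  0.   ] toolz [ 0.965  0.261 -0.001] yaw of y deg 105.1 q [ 0.12  0.42  0.06  1.77 -0.03  0.95  2.02] w -0.0001
```

View pics/side1.png

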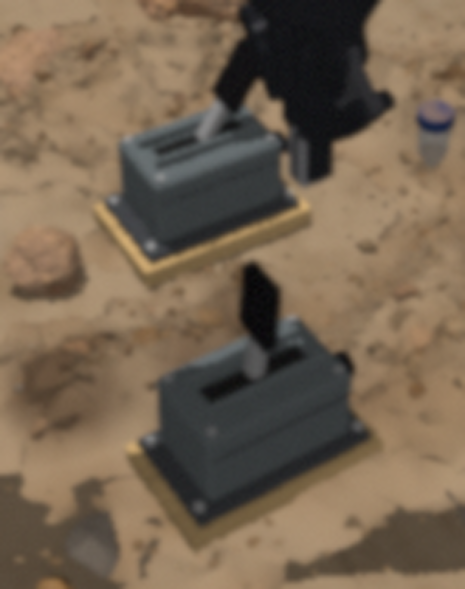

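View pics/top1.png

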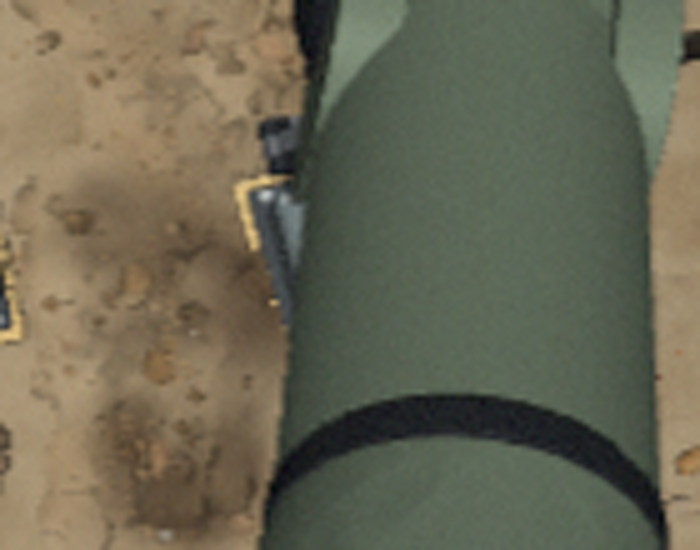

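```bash
python3 -m pendant '[[30,-1,0,0],[40,-1,0,0],[20,0,0,0],[5,0,0,0],[0,0,-4,0],[0,0,-4,0],[0,0,-2,0],[0,0,0,0]]'
python3 - <<'E'
from h import *
st()
f=grab_frame("side")
a=cv2.resize(f["img"][140:330,160:310],None,fx=3.1,fy=3.1,interpolation=cv2.INTER_CUBIC)
cv2.imwrite(f"pics/side2.png",a[:,:,::-1])
E
```

```text
clock: 3.95
position: [0.5342, -0.1507, 0.1367]
tool_rot: [-0.474, 1.57, -0.21]
force: [-0.4, 0.6, -0.7]
grip_width: 0.0001
t 3.95 pos [ 0.5342 -0.1507  0.1367] box u,v,h mm 30.3 0.4 56.7 F u,v,z -0.27 0.68 -0.69
 tooly dir [-0.262  0.965 -0.   ] toolz [0.965 0.262 0.001] yaw of y deg 105.17 q [ 0.14  0.53  0.04  1.87 -0.03  0.73  2.03] w 0.0001
```

View pics/side2.png

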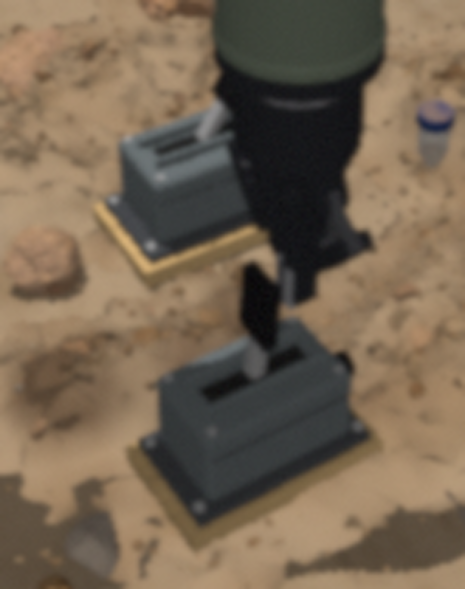

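```bash
python3 -m pendant '[[0,0,-3,0],[0,0,-3,0],[0,0,-3,0],[0,0,-3,0],[0,0,-2,0],[0,0,-2,0],[0,0,0,0]]'; python3 -c "
from h import *
st()"
```

```text
clock: 4.88
position: [0.5185, -0.1548, 0.1363]
tool_rot: [2.913, 1.571, -3.105]
force: [0.1, 0.2, 0.1]
grip_width: 0.0002
t 4.88 pos [ 0.5185 -0.1548  0.1363] box u,v,h mm 14.2 0.5 56.3 F u,v,z 0.14 0.17 0.14
 tooly dir [-0.262  0.965  0.   ] toolz [ 0.965  0.262 -0.   ] yaw of y deg 105.18 q [ 0.15  0.52  0.04  1.91 -0.03  0.72  2.05] w 0.0002
```

```bash
python3 -m pendant '[[0,0,-1.5,0],[0,0,-1.5,0]]'|grep -E "pos|force";python3 -m pendant '[[0,0,-1.5,0],[0,0,-1.5,0]]'|grep -E "pos|force"
python3 - <<'E'
from h import *
st()
f=grab_frame("side")
a=cv2.resize(f["img"][140:330,160:310],None,fx=3.1,fy=3.1,interpolation=cv2.INTER_CUBIC)
cv2.imwrite(f"pics/side3.png",a[:,:,::-1])
E
```

```text
position: [0.5158, -0.1555, 0.1363]
force: [1.2, 0.6, 1.4]
position: [0.5128, -0.1563, 0.1363]
force: [1.4, 0.3, 1.5]
t 5.38 pos [ 0.5128 -0.1563  0.1363] box u,v,h mm 8.2 0.5 56.3 F u,v,z 1.39 -0.07 1.51
 tooly dir [-0.262  0.965 -0.   ] toolz [ 0.965  0.262 -0.   ] yaw of y deg 105.19 q [ 0.15  0.51  0.04  1.92 -0.03  0.71  2.05] w -0.0004
```

View pics/side3.png

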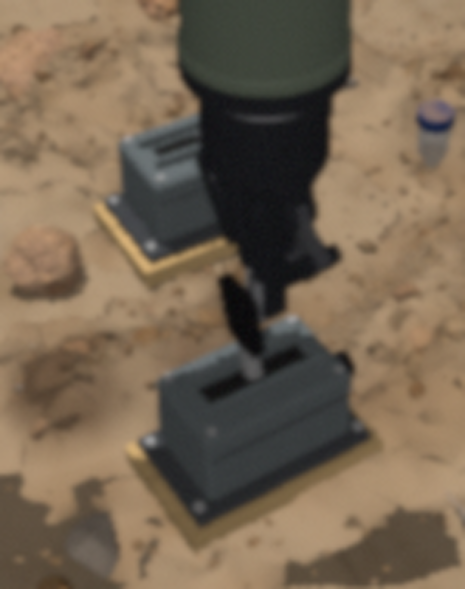

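```bash
python3 -m pendant '[[0,0,-1.5,0],[0,0,-1.5,0]]'|grep -E "pos|force"
```

```text
position: [0.5098, -0.1571, 0.1362]
force: [1.2, -1.0, -0.2]
```

```bash
python3 -m pendant '[[0,0,-1.5,0],[0,0,-1,0]]'|grep -E "pos|force"
```

```text
position: [0.5074, -0.1577, 0.1363]
force: [1.2, -0.1, 0.0]
```

```bash
python3 -m pendant '[[0,0,-1.5,0],[0,0,-1,0]]'|grep -E "pos|force"
```

```text
position: [0.5051, -0.1584, 0.1363]
force: [1.0, 1.0, -0.8]
```

```bash
python3 -m pendant '[[0,0,-1.5,0],[0,0,-1,0]]'|grep -E "pos|force"
```

```text
position: [0.5027, -0.1591, 0.1363]
force: [1.8, 0.6, -0.9]
```

```bash
python3 -m pendant '[[0,0,-1.5,0],[0,0,-1,0]]'|grep -E "pos|force"
```

```text
position: [0.5003, -0.1597, 0.1363]
force: [2.5, 0.9, 0.1]
```

```bash
python3 -m pendant '[[0,0,-1,0],[0,0,-1,0]]'|grep -E "pos|force"
```

```text
position: [0.4984, -0.1603, 0.1363]
force: [1.5, 0.1, -1.1]
```

```bash
python3 -m pendant '[[0,0,-1,0],[0,0,-1.5,0]]'|grep -E "pos|force"
```

```text
position: [0.496, -0.1609, 0.1363]
force: [1.9, 0.5, -0.2]
```

```bash
python3 -m pendant '[[0,0,-1,0],[0,0,-1.5,0]]'|grep -E "pos|force"
```

```text
position: [0.4936, -0.1616, 0.1363]
force: [0.3, 0.3, -0.0]
```

```bash
python3 -m pendant '[[0,0,-1,0],[0,0,-1.5,0]]'|grep -E "pos|force"
```

```text
position: [0.4911, -0.1622, 0.1363]
force: [2.8, 0.1, -0.1]
```

```bash
python3 -m pendant '[[0,0,-1,0],[0,0,-1.5,0]]'|grep -E "pos|force"
```

```text
position: [0.4893, -0.1627, 0.1364]
force: [7.5, 1.6, -0.2]
```

```bash
python3 -m pendant '[[0,0,-1,0],[0,0,-1,0],[0,0,0,0]]'|grep -E "pos|force"
```

```text
position: [0.4883, -0.1631, 0.1367]
force: [8.9, 2.3, -0.8]
```

```bash
python3 -m pendant '[[0,0,-0.7,0],[0,0,0,0]]'|grep -E "pos|force"
```

```text
position: [0.4878, -0.1632, 0.1368]
force: [9.7, 2.5, -1.7]
```

```bash
python3 -m pendant '[[0,0,-0.7,0],[0,0,0,0]]'|grep -E "pos|force"
```

```text
position: [0.4871, -0.1634, 0.1368]
force: [10.0, 2.9, 0.4]
```

```bash
python3 -m pendant '[[0,0,-0.7,0],[0,0,0,0]]'|grep -E "pos|force"
```

```text
position: [0.4865, -0.1636, 0.1368]
force: [10.6, 3.2, -0.4]
```

```bash
python3 -m pendant '[[0,0,-0.5,0],[0,0,0,0]]'|grep -E "pos|force"
```

```text
position: [0.486, -0.1637, 0.1368]
force: [9.6, 3.2, -1.6]
```

```bash
python3 -m pendant '[[0,0,-0.5,0],[0,0,0,0]]'|grep -E "pos|force"
```

```text
position: [0.4855, -0.1638, 0.1368]
force: [9.4, 3.2, 0.3]
```

```bash
python3 -m pendant '[[0,0,-0.5,0],[0,0,0,0]]'|grep -E "pos|force"
```

```text
position: [0.485, -0.164, 0.1368]
force: [10.3, 2.7, -0.7]
```

```bash
python3 -m pendant '[[0,0,-0.5,0],[0,0,0,0]]'|grep -E "pos|force"
```

```text
position: [0.4845, -0.1641, 0.1368]
force: [9.8, 3.1, -0.2]
```

```bash
python3 -m pendant '[[0,0,-0.5,0],[0,0,0,0]]'|grep -E "pos|force"
```

```text
position: [0.4841, -0.1642, 0.1368]
force: [9.9, 1.9, -0.0]
```

```bash
python3 -m pendant '[[0,0,-0.5,0],[0,0,0,0]]'|grep -E "pos|force"
```

```text
position: [0.4836, -0.1643, 0.1368]
force: [9.8, 2.5, -0.8]
```

```bash
python3 -m pendant '[[0,0,-0.5,0],[0,0,0,0]]'|grep -E "pos|force"
```

```text
position: [0.4831, -0.1645, 0.1368]
force: [9.0, 2.9, 1.6]
```

Run:
```python
from h import *
st()
f=grab_frame("side")
a=cv2.resize(f["img"][190:310,180:300],None,fx=5,fy=5,interpolation=cv2.INTER_CUBIC)
cv2.imwrite(f"pics/side4.png",a[:,:,::-1])
```

```text
t 10.8 pos [ 0.4831 -0.1645  0.1368] box u,v,h mm -22.6 0.4 56.8 F u,v,z 9.48 0.39 1.58
 tooly dir [-0.263  0.965 -0.001] toolz [0.965 0.263 0.003] yaw of y deg 105.23 q [ 0.18  0.47  0.04  1.99 -0.03  0.67  2.08] w -0.0005
```

View pics/side4.png

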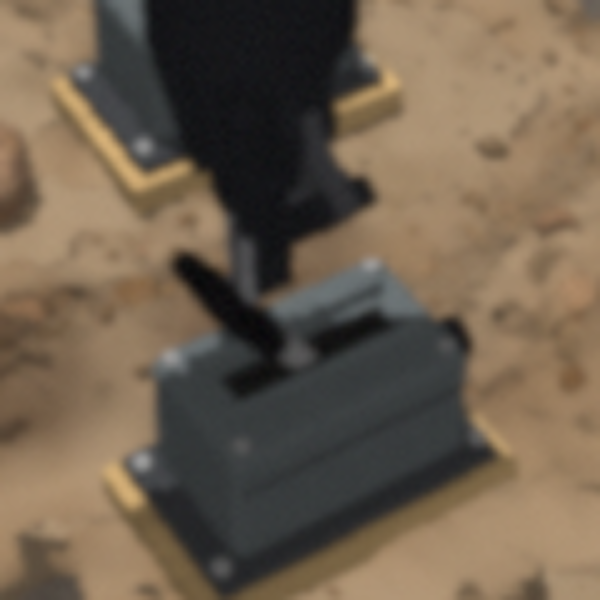

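```bash
python3 -m pendant '[[0,0,-0.5,0],[0,0,0,0]]'|grep -E "pos|force"
```

```text
position: [0.4826, -0.1647, 0.1368]
force: [9.4, 3.3, -0.2]
```

```bash
python3 -m pendant '[[0,0,-0.5,0],[0,0,0,0]]'|grep -E "pos|force"
```

```text
position: [0.4821, -0.1648, 0.1368]
force: [9.8, 2.5, -0.5]
```

```bash
python3 -m pendant '[[0,0,-0.5,0],[0,0,0,0]]'|grep -E "pos|force"
```

```text
position: [0.4817, -0.1649, 0.1368]
force: [9.8, 2.6, -0.5]
```

```bash
python3 -m pendant '[[0,0,-0.5,0],[0,0,0,0]]'|grep -E "pos|force"
```

```text
position: [0.4814, -0.165, 0.1369]
force: [10.8, 3.5, -0.2]
```

```bash
python3 -m pendant '[[0,0,-0.4,0],[0,0,0,0]]'|grep -E "pos|force"
```

```text
position: [0.4812, -0.165, 0.1369]
force: [12.0, 2.4, -0.4]
```

```bash
python3 -m pendant '[[0,0,-0.4,0],[0,0,0,0]]'|grep -E "pos|force"
```

```text
position: [0.481, -0.1651, 0.137]
force: [11.6, 3.5, 0.1]
```

```bash
python3 -m pendant '[[0,0,-0.5,0],[0,0,0,0]]'|grep -E "pos|force"
```

```text
position: [0.4807, -0.1652, 0.137]
force: [13.1, 4.3, 0.4]
```

```bash
python3 -m pendant '[[0,0,-0.5,0],[0,0,0,0]]'|grep -E "pos|force"
```

```text
position: [0.4804, -0.1653, 0.1371]
force: [13.8, 4.0, 0.7]
```

```bash
python3 -m pendant '[[0,0,-0.5,0],[0,0,0,0]]'|grep -E "pos|force"
```

```text
position: [0.4802, -0.1654, 0.1372]
force: [16.7, 4.5, -0.8]
```

```bash
python3 -m pendant '[[0,0,-0.5,0],[0,0,0,0]]'|grep -E "pos|force"
```

```text
position: [0.4799, -0.1655, 0.1373]
force: [15.4, 4.9, 1.1]
```

```bash
python3 -m pendant '[[0,0,-0.5,0],[0,0,0,0]]'|grep -E "pos|force"
python3 - <<'E'
from h import *
F=[]
for _ in range(2):
    st()
f=grab_frame("side"); st()
E
```

```text
position: [0.4796, -0.1655, 0.1373]
force: [16.7, 5.6, 1.1]
t 13.6 pos [ 0.4796 -0.1655  0.1373] box u,v,h mm -26.2 0.3 57.3 F u,v,z 17.63 1.01 1.15
 tooly dir [-0.263  0.965 -0.002] toolz [0.965 0.263 0.006] yaw of y deg 105.27 q [ 0.19  0.47  0.04  2.   -0.03  0.67  2.08] w 0.0002
t 13.6 pos [ 0.4796 -0.1655  0.1373] box u,v,h mm -26.2 0.3 57.3 F u,v,z 17.63 1.01 1.15
 tooly dir [-0.263  0.965 -0.002] toolz [0.965 0.263 0.006] yaw of y deg 105.27 q [ 0.19  0.47  0.04  2.   -0.03  0.67  2.08] w 0.0002
t 13.65 pos [ 0.4796 -0.1656  0.1373] box u,v,h mm -26.2 0.3 57.3 F u,v,z 18.22 1.35 1.09
 tooly dir [-0.263  0.965 -0.002] toolz [0.965 0.263 0.006] yaw of y deg 105.26 q [ 0.19  0.47  0.04  2.   -0.03  0.67  2.08] w -0.0001
```

```bash
python3 -m pendant '[[0,0,2,0],[0,0,4,0],[0,0,20,0],[-20,0,10,0],[-50,0,0,0],[-30,0,0,0],[0,0,-30,0],[0,0,-40,0],[0,0,-30,0],[0,0,0,0]]'
python3 - <<'E'
from h import *
st()
f=grab_frame("side")
a=cv2.resize(f["img"][190:310,180:300],None,fx=5,fy=5,interpolation=cv2.INTER_CUBIC)
cv2.imwrite(f"pics/side5.png",a[:,:,::-1])
E
```

```text
clock: 14.9
position: [0.4127, -0.1837, 0.2365]
tool_rot: [3.002, 1.57, -3.018]
force: [0.3, 0.5, 0.2]
grip_width: 0.0001
t 14.9 pos [ 0.4127 -0.1837  0.2365] box u,v,h mm -95.6 0.3 156.5 F u,v,z 0.39 0.41 0.2
 tooly dir [-0.26   0.966  0.   ] toolz [ 0.966  0.26  -0.001] yaw of y deg 105.07 q [ 0.22  0.24  0.07  2.03 -0.02  0.87  2.15] w 0.0001
```

View pics/side5.png

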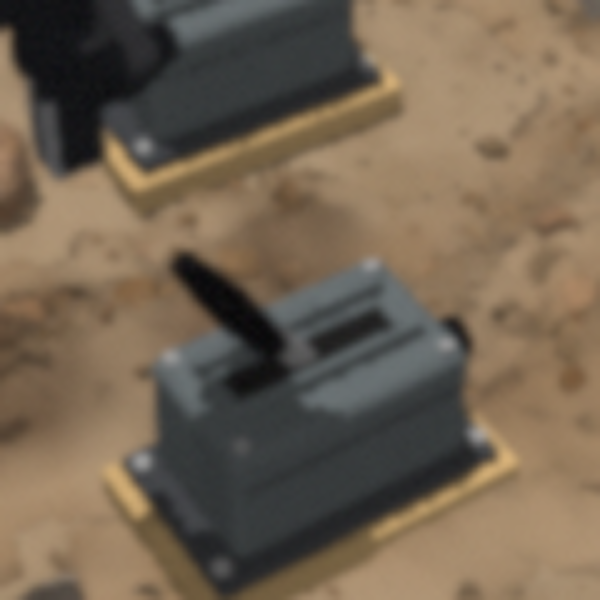

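```bash
python3 -m pendant '[[40,0,0,0],[40,0,0,0],[20,0,0,0],[6,0,0,0],[0,0,5,0],[0,0,5,0],[0,0,5,0],[0,0,4,0],[0,0,4,0],[0,0,4,0],[0,0,4,0],[0,0,4,0]]'
python3 - <<'E'
from h import *
st()
f=grab_frame("side")
a=cv2.resize(f["img"][190:310,180:300],None,fx=5,fy=5,interpolation=cv2.INTER_CUBIC)
cv2.imwrite(f"pics/side6.png",a[:,:,::-1])
E
```

```text
clock: 16.45
position: [0.4483, -0.1738, 0.1303]
tool_rot: [2.931, 1.57, -3.087]
force: [-2.5, -0.9, 2.7]
grip_width: -0.0002
t 16.45 pos [ 0.4483 -0.1738  0.1303] box u,v,h mm -58.6 0.5 50.3 F u,v,z -2.63 -0.21 2.71
 tooly dir [-0.262  0.965  0.   ] toolz [ 0.965  0.262 -0.   ] yaw of y deg 105.18 q [ 0.2   0.45  0.06  2.07 -0.04  0.63  2.12] w -0.0002
```

View pics/side6.png

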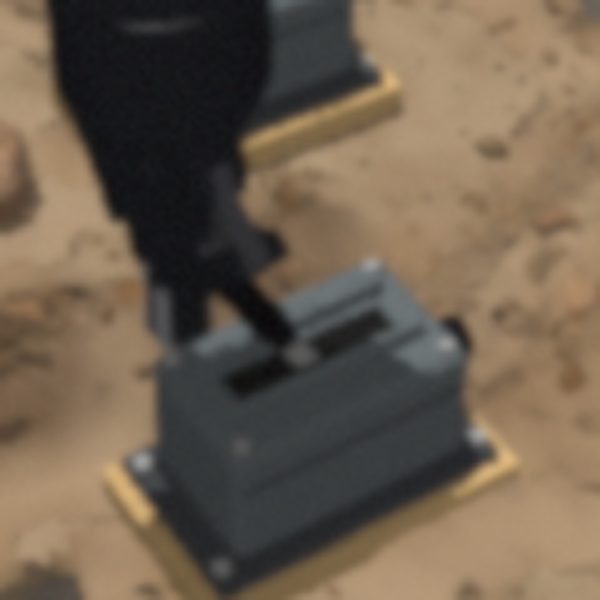

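```bash
python3 -m pendant '[[0,0,3,0],[0,0,3,0],[0,0,3,0],[0,0,3,0]]'|grep -E "pos|force"
```

```text
position: [0.4602, -0.1706, 0.1303]
force: [-1.6, 0.3, 1.8]
```

```bash
python3 -m pendant '[[0,0,3,0],[0,0,3,0],[0,0,3,0],[0,0,3,0],[0,0,3,0]]'|grep -E "pos|force"
```

```text
position: [0.4746, -0.1667, 0.1303]
force: [-1.2, -0.1, 1.4]
```

```bash
python3 -m pendant '[[0,0,3,0],[0,0,3,0],[0,0,3,0],[0,0,3,0]]'|grep -E "pos|force"
```

```text
position: [0.4866, -0.1635, 0.1309]
force: [-2.4, -0.1, 12.4]
```

```bash
python3 -m pendant '[[0,0,1.5,0],[0,0,1.5,0],[0,0,1.5,0]]'|grep -E "pos|force"
```

```text
position: [0.4905, -0.1624, 0.1304]
force: [-2.4, -0.8, 0.1]
```

```bash
python3 -m pendant '[[0,0,1,0],[0,0,1,0],[0,0,1,0]]'|grep -E "pos|force"
```

```text
position: [0.4933, -0.1616, 0.1302]
force: [-1.5, 0.0, 0.7]
```

```bash
python3 -m pendant '[[0,0,1,0],[0,0,1,0],[0,0,1,0]]'|grep -E "pos|force"
```

```text
position: [0.4961, -0.1608, 0.1303]
force: [-0.9, -0.1, 0.9]
```

Run:
```python
from h import *
st()
f=grab_frame("side")
a=cv2.resize(f["img"][190:310,180:300],None,fx=5,fy=5,interpolation=cv2.INTER_CUBIC)
cv2.imwrite(f"pics/side7.png",a[:,:,::-1])
```

```text
t 19.25 pos [ 0.4961 -0.1608  0.1303] box u,v,h mm -9.0 0.6 50.3 F u,v,z -0.86 0.17 0.91
 tooly dir [-0.262  0.965  0.   ] toolz [ 0.965  0.262 -0.   ] yaw of y deg 105.19 q [ 0.16  0.5   0.06  1.96 -0.04  0.68  2.08] w -0.0001
```

View pics/side7.png

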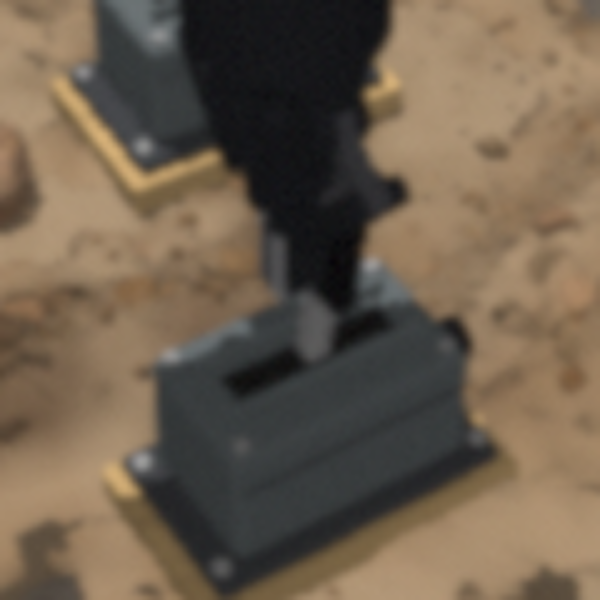

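```bash
python3 -m pendant '[[0,0,1,0],[0,0,1,0],[0,0,0,0]]'|grep -E "pos|force"
```

```text
position: [0.4981, -0.1603, 0.1302]
force: [-0.8, -0.2, -1.3]
```

```bash
python3 -m pendant '[[0,0,1,0],[0,0,1,0],[0,0,0,0]]'|grep -E "pos|force"
```

```text
position: [0.5002, -0.1598, 0.1303]
force: [-0.8, -0.8, -0.9]
```

```bash
python3 -m pendant '[[0,0,1,0],[0,0,1,0],[0,0,0,0]]'|grep -E "pos|force"
```

```text
position: [0.502, -0.1593, 0.1303]
force: [-0.4, 0.5, -1.1]
```

```bash
python3 -m pendant '[[0,0,1.5,0],[0,0,1.5,0],[0,0,0,0]]'|grep -E "pos|force"
```

```text
position: [0.505, -0.1585, 0.1304]
force: [-0.3, -0.0, -0.6]
```

```bash
python3 -m pendant '[[0,0,1.5,0],[0,0,1.5,0]]'|grep -E "pos|force"
```

```text
position: [0.5077, -0.1577, 0.1303]
force: [-1.1, -0.2, 0.3]
```

```bash
python3 -m pendant '[[0,0,1.5,0],[0,0,1.5,0]]'|grep -E "pos|force"
```

```text
position: [0.5107, -0.1569, 0.1303]
force: [-1.0, -0.7, -0.5]
```

```bash
python3 -m pendant '[[0,0,1.5,0],[0,0,1,0]]'|grep -E "pos|force"
```

```text
position: [0.5131, -0.1563, 0.1303]
force: [-1.3, -0.6, -1.6]
```

```bash
python3 -m pendant '[[0,0,1,0],[0,0,1,0],[0,0,1,0]]'|grep -E "pos|force"
```

```text
position: [0.5159, -0.1555, 0.1303]
force: [-2.4, -0.2, -1.1]
```

```bash
python3 -m pendant '[[0,0,1,0],[0,0,1,0]]'|grep -E "pos|force"
```

```text
position: [0.5179, -0.155, 0.1303]
force: [-1.1, 0.1, -0.5]
```

```bash
python3 -m pendant '[[0,0,1,0],[0,0,1,0]]'|grep -E "pos|force"
python3 - <<'E'
from h import *
st()
f=grab_frame("side")
a=cv2.resize(f["img"][190:310,180:300],None,fx=5,fy=5,interpolation=cv2.INTER_CUBIC)
cv2.imwrite(f"pics/side8.png",a[:,:,::-1])
E
```

```text
position: [0.5198, -0.1544, 0.1303]
force: [-0.9, 0.1, 0.2]
t 22.43 pos [ 0.5198 -0.1544  0.1303] box u,v,h mm 15.5 0.6 50.3 F u,v,z -0.86 0.29 0.17
 tooly dir [-0.262  0.965 -0.   ] toolz [0.965 0.262 0.   ] yaw of y deg 105.19 q [ 0.14  0.53  0.06  1.91 -0.05  0.7   2.06] w 0.0001
```

View pics/side8.png

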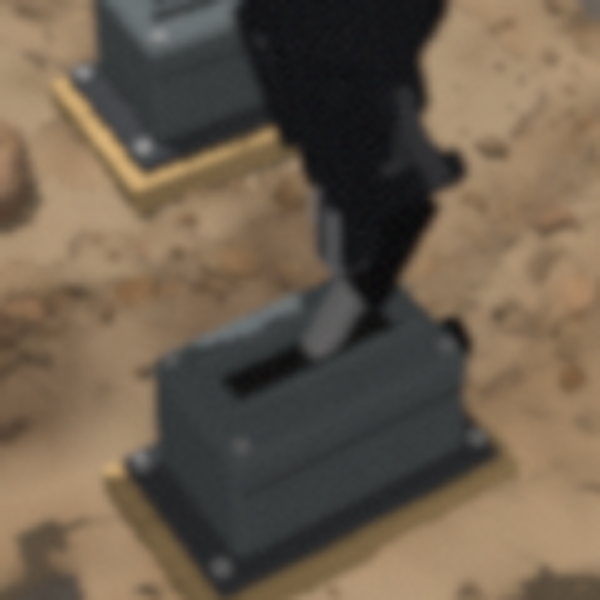

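Lever is past the bolt and leaning to the gland; I'll continue to the on stop.

```bash
python3 -m pendant '[[0,0,1,0],[0,0,1,0]]'|grep -E "pos|force"
```

```text
position: [0.5217, -0.1539, 0.1303]
force: [-1.7, -0.9, -1.1]
```

```bash
python3 -m pendant '[[0,0,1,0],[0,0,1,0]]'|grep -E "pos|force"
```

```text
position: [0.5222, -0.1538, 0.1301]
force: [-12.5, -2.3, 6.6]
```

```bash
python3 -m pendant '[[0,0,0.7,0],[0,0,0,0]]'|grep -E "pos|force"
```

```text
position: [0.5223, -0.1538, 0.13]
force: [-13.7, -2.9, 7.9]
```

```bash
python3 -m pendant '[[0,0,0.7,0],[0,0,0,0]]'|grep -E "pos|force"
```

```text
position: [0.5224, -0.1538, 0.13]
force: [-18.0, -2.9, 9.7]
```

The lever is at the on stop, but sending those calls together let the force climb to about 20.7 N. That is too close to the limit, so I'm backing off now.

```bash
python3 -m pendant '[[0,0,-2,0],[0,0,-5,0],[0,0,-20,0],[-30,0,-10,0],[-50,0,0,0],[-20,30,0,0],[0,60,-20,0],[0,60,-20,0],[0,60,0,0],[0,60,0,0],[0,0,0,0]]'
python3 - <<'E'
from h import *
st()
for n in("side","top"):
    f=grab_frame(n)
    if n=="side": a=cv2.resize(f["img"][140:330,160:310],None,fx=3.1,fy=3.1,interpolation=cv2.INTER_CUBIC)
    else: a=cv2.resize(f["img"][130:290,190:350],None,fx=3.7,fy=3.7,interpolation=cv2.INTER_CUBIC)
    cv2.imwrite(f"pics/{n}9.png",a[:,:,::-1])
E
```

```text
clock: 24.85
position: [0.38, 0.0897, 0.2307]
tool_rot: [0.536, 1.569, 0.808]
force: [0.3, -1.0, 0.9]
grip_width: 0.0
t 24.85 pos [0.38   0.0897 0.2307] box u,v,h mm -55.5 272.7 150.7 F u,v,z 0.03 -1.01 0.94
 tooly dir [-0.268  0.963  0.001] toolz [0.963 0.268 0.001] yaw of y deg 105.55 q [-0.3   0.15 -0.09  2.17  0.02  0.82  1.44] w 0.0
```

View pics/side9.png

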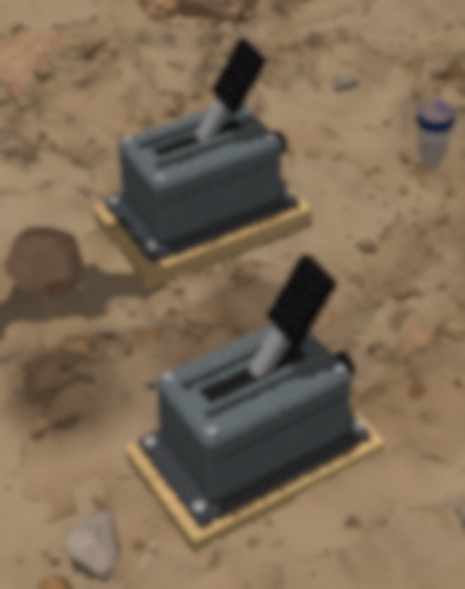

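View pics/top9.png

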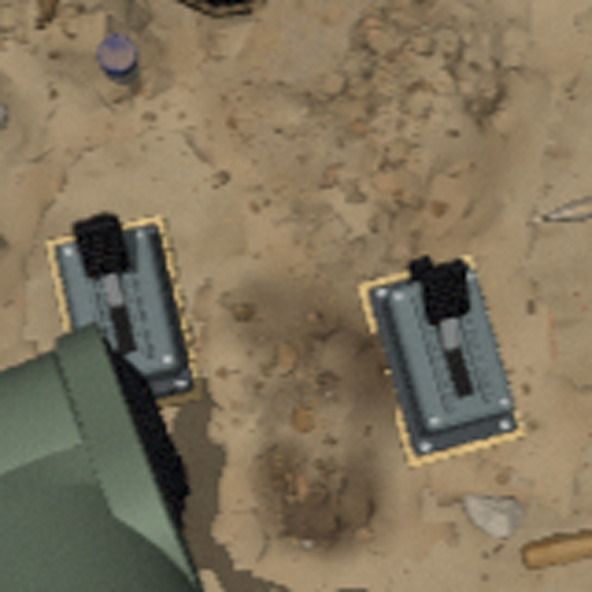

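```bash
python3 -c "
from workcell import job_done
print(job_done())"
```

```text
the job is handed in; nothing more can be done
None
```

I reset the tripped switch (the right-hand one) and pushed its lever fully on. The job was handed in after about 25 s of the 43 s allowed.

- **Off:** With the closed fingers I pushed the lever through the stiff stretch, which took about 10 N, to its firm stop. There the push climbed to about 18 N, past the 14 N needed. A picture afterwards showed the lever staying off.
- **On:** I then pushed it the other way from the blank-end side. It passed the point where the bolt would block a tripped lever without resistance, and stopped firmly on.
- **Final pictures:** The lever leans to the gland at about the same angle as its twin, judged by eye. The other lever is still on, the stone, chalk and vial look unmoved, and the arm is clear of everything.

**Force readings close to the limit:**
- **At the on stop:** The tool force reached about 20.7 N, because I sent several small pushes without checking the force after each one. That is closer to the 22 N limit than I intended. Readings are noisy by about 1 N, and only the end of each move is read, so the true peak could have been a little higher.
- **On the way back up:** There was one brief upward reading of about 12 N. I think the lever tip caught on the finger; it was gone at the next reading.

The lever looked intact in the last pictures, but I had no direct check that it isn't broken.

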